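Refile tonewood blanks by thickness in a luthier's drying rack

ROBOT

A 6-joint arm with a two-finger parallel gripper is mounted at the origin on the work surface. World frame = base frame: x ahead of the robot, y to its left, z up, the work surface at z = 0. Lengths are in mm, angles in rad, forces in N, time in s.
With the tool pointing down it reaches from about 350 to 775 mm from the base axis. Payload 7.3 kg.
Tool frame: the origin (TCP) lies midway between the tips of the shut fingers; the grasp point (between the pads) lies 19 mm behind it (bot.tcp_to_grasp is the distance from the TCP to the grasp point, in mm); z points along the fingers, y is the line along which they close (so a half turn about z gives the same grasp; the last joint's range is limited). The gripper opens to 92 mm and grips with 3 to 60 N. Pads are 19 mm wide; open, the fingers measure 130 mm over their backs; the gripper's body (75 mm by 190 mm) begins 47 mm behind the grasp point.
Start: joints at [1.092, 0.342, 1.524, -0, 1.275, -0.146], TCP at [171.499, 496.219, 226.741] pointing down, gripper open.
Joint ranges: [-2.53, 2.53], [-0.77, 2.02], [0.04, 2.7], [-1, 4.14], [0.28, 2.66], [-3.11, 3.11]. Speed limits (rad/s): [2.57, 2.57, 3.14, 3.14, 3.14, 3.14].

INTERFACE

Orientations are given as [roll, pitch, yaw] about the fixed x, y, z axes, in that order (R = Rz(yaw) Ry(pitch) Rx(roll)).
In Python, from plant import bot, viewer gives the robot as it stands. The module is installed in compiled form; this text tells all that it offers.
- The arm moves only by the shell command python3 -m handwheel 'ROWS'. ROWS is text: rows parted by semicolons, each of 7 numbers parted by spaces: the shift along the tool's x, y, z scaled (see below), then the turn, a rotation vector about the tool's x, y, z scaled (see below), then the opening, from -1 (shut) to 1 (fully open), so that 0 is half open. In form: tx ty tz rx ry rz gripper; .... A call has 1 to 8 rows; each row is the pose to reach, as a shift and turn from the pose commanded when the call began, along the tool's axes at that moment, turning the shorter way round; what a row does not reach only later rows make up. The controller multiplies each number of a shift by 10 cm and each number of a turn by pi rad. A row lasts 1/12 s, in which the tool goes at most 41.7 mm and 7.16 degrees, less where a joint would pass 70% of its speed; a pose out of reach is approached as far as the arm can. A call with a number of a shift or a turn outside -1 to 1 is refused whole. A call with a gripper value outside its range is refused whole. The fingers move at their own pace and stop on an object; the grip force is fixed at half the most. Time passes only in rows, so rows that repeat a pose let the fingers close. It gives the time, the measured TCP pose, the force, the opening and the grip force at its end, in the units of the state.
- bot.get_obs(): the state, without advancing time (a new reading comes with each control period).
- viewer.capture(name): name is "scene" or "side" or "wrist"; returns a dict with "frame" (384x512x3 uint8, red, green, blue), "fov_y" (degrees; the focal length in pixels is half the picture's height over the tangent of half this angle, whatever the lens; pixels are square), "cx", "cy" (the principal point, pixels), "T" (4x4, takes a point from camera to world coordinates). Camera axes: x right, y down, z forward; pixel columns grow to the right and rows downward; lengths in mm; the calibration is good to about 2 mm. A picture is of the moment at which its call begins. There is no depth.
- bot.close_job(): hands the job in; it is judged then, once.
Trained networks look in a picture, given as the dict that the camera call returned (one of the last four; its "shot" number tells which), for a name from the list of things; names that differ only in an ending like _2 or _b are one class to them, and where a whole thing is asked for, a point or a joint stands for the part that bears it (a point fixed in the world has none). Each returns a list of dicts, best first, with "score" (0 to 1); they miss things now and then, are a little off and sometimes report something else, mostly with a low value. They report only what shows in the picture. A call takes as long as a camera call. They do not tell look-alikes from the thing itself.
- viewer.recognise(target, picture): "centre" ([column, row] in pixels, amid what is visible of it).
- viewer.cut_out(target, picture): "pixels" (384x512 bool, what is visible of it) and "centre" ([column, row] in pixels, amid what is visible of it).
The state is a dict: "time": time; "joint_positions": joint angles; "dq": joint speeds; "tau": joint torques, N m; "tool_pos": TCP position; "tcp_rot": TCP orientation; "contact_force": force on the tool from outside, world axes, zero at the start; "moment": the same for the moment, N m; "grip_width": finger opening in mm; "finger_force": force on a finger pad.
Only numpy, scipy, OpenCV 4.12 (cv2) and the standard library are available. Lean on these libraries where they do the work, as an engineer would, in place of code of your own. Each camera call takes 0.05 s, during which the arm holds its last target. There are 200 camera calls.

TASK

The pale maple blank has been filed in the wrong slot of the drying rack, where it is loose: move it to the slot whose width suits its thickness. Then take the thicker dark blank from the bench stand and slide it into the slot that has come free. Both must stand fully home on the slot floor and be let go; do not let a blank fall over, and leave the cup, jar and screwdriver where they are.

Things in the scene. Friction and masses are not known exactly. Their poses are not given: they have to be found in the camera images.
- maple_blank: loose pale maple board standing on its long edge, 140 mm long (x), 12 mm thick (y), 100 mm high (z), about 110 g. Origin at the centre of its lower edge. It starts roughly centred in the widest slot; only the top 55 mm stand above that slot's rim.
- dark_blank: loose dark brown board standing on its long edge, 140 mm long (x), 17 mm thick (y), 100 mm high (z), about 200 g. Origin at the centre of its lower edge. It starts standing in the bench stand.
- rack: fixed plywood base board of the rack, 200 x 215 x 10 mm, origin at the centre of its underside. Three parallel grey-painted slots (black floors) stand on it along its x, 68 mm apart across y; which slot is where varies. Each is 176 mm long and 25 mm wider than its gap.
- slot_narrow: narrowest fixed slot of the rack, 10 mm clear width, flared to 23 mm at the mouth, 152 mm long, open upward, closed at both ends. Origin at the centre of the slot's floor (18 mm above the table); x along the slot, y across it, z up. Straight walls to 33 mm above the floor, flared from there to the rim at 45 mm. Empty at the start; neither blank fits.
- slot_medium: middle fixed slot of the rack, 15 mm clear width, flared to 28 mm at the mouth, 152 mm long, open upward, closed at both ends. Origin at the centre of the slot's floor (18 mm above the table); x along the slot, y across it, z up. Straight walls to 33 mm above the floor, flared from there to the rim at 45 mm. Empty at the start.
- slot_wide: widest fixed slot of the rack, 20 mm clear width, flared to 33 mm at the mouth, 152 mm long, open upward, closed at both ends. Origin at the centre of the slot's floor (18 mm above the table); x along the slot, y across it, z up. Straight walls to 33 mm above the floor, flared from there to the rim at 45 mm. Holds the maple blank at the start.
- stand: fixed bench stand: dark steel plate 160 x 75 x 6 mm with two green cleats along x, 24 mm apart, whose tops are 22 mm above the table. Origin at the centre of its underside; the dark blank stands on the plate between the cleats, 6 mm above the table, along x.
- cup: loose white mug, 76 mm across, 75 mm high, origin at its underside: a bystander
- glue_jar: loose amber jar, 64 mm across, 85 mm high, origin at its underside: a bystander
- screwdriver: loose orange-handled screwdriver, 170 mm long, lying on the table along its x: a bystander
Not all that is in view belongs to the job. Leave any blue or red look-alike of the dark_blank alone. Leave any red look-alike of the maple_blank alone.

How it is judged:
By the outcome, as a careful person would: the job done as asked, in the order asked, and still so for the second after the job is handed in, with the robot touching nothing.
It also fails if it takes over 61 s, if anything falls off the work surface, if the arm or the gripper's body presses on something with over 40 N, if the wrist force passes 120 N, or if a joint passes its speed limit or range.

## Working session

There is one attempt and no reset: what is moved stays moved. The work goes in short steps, Python scripts to look and compute and a shell command to move; the robot and the scene stay as the last step left them, time stands still between calls to the robot, and variables do not carry over. Pictures are saved under pics/ and viewed, at most 10 in all, crops included, and the job is handed in when it is done.

```bash
mkdir -p pics
cat > h.py <<'E'
import numpy as np, cv2
from plant import bot, viewer
def ray(p,uv):
    f=p['frame'].shape[0]/2/np.tan(np.radians(p['fov_y'])/2)
    d=np.array([(uv[0]-p['cx'])/f,(uv[1]-p['cy'])/f,1]); T=np.array(p['T'])
    return T[:3,3],T[:3,:3]@d
def at(p,uv,z):
    o,d=ray(p,uv); return o+d*(z-o[2])/d[2]
def proj(p,X):
    f=p['frame'].shape[0]/2/np.tan(np.radians(p['fov_y'])/2)
    T=np.array(p['T']); c=T[:3,:3].T@(np.array(X)-T[:3,3]); return np.array([p['cx']+f*c[0]/c[2],p['cy']+f*c[1]/c[2]])
def save(n,img): cv2.imwrite('pics/'+n,cv2.cvtColor(img,cv2.COLOR_RGB2BGR))
E
python3 - <<'E'
from h import *
np.set_printoptions(precision=1,suppress=True)
ps={n:viewer.capture(n) for n in('scene','side')}
for n,p in ps.items():
    print(n,p['fov_y'],np.array(p['T'])[:3,3])
    for t in('maple_blank','dark_blank','rack','slot_narrow','slot_medium','slot_wide','stand'):
        print(t,[(np.round(r['centre']),round(r['score'],2),at(p,r['centre'],{'rack':10,'stand':6}.get(t,63))[:2]) for r in viewer.recognise(t,p)[:3]])
    save(n+'0.png',p['frame'])
save('both.png',cv2.resize(np.hstack([ps['scene']['frame']]),(800,600)))
E
```

```text
scene 47.33916018586059 [1510.4 -152.   835.7]
maple_blank [(array([346., 164.]), 0.78, array([522.2, 209.6])), (array([395., 167.]), 0.55, array([550.4, 347.9]))]
dark_blank [(array([174., 181.]), 0.87, array([ 546.4, -286.9])), (array([231., 175.]), 0.84, array([ 536. , -127.6])), (array([112., 202.]), 0.78, array([ 613.9, -445.1]))]
rack [(array([321., 206.]), 0.59, array([635.9, 115.9])), (array([301., 188.]), 0.26, array([550.9,  73.4]))]
slot_narrow [(array([302., 187.]), 0.6, array([608.6,  62.4]))]
slot_medium [(array([322., 181.]), 0.89, array([588.2, 123.7]))]
slot_wide [(array([345., 182.]), 0.67, array([599.4, 185.4]))]
stand [(array([170., 199.]), 0.6, array([ 552.3, -304.5]))]
side 47.019682415094934 [ 199.3 -934.7  599.6]
maple_blank [(array([212., 142.]), 0.57, array([550.6, 237.4])), (array([195., 124.]), 0.43, array([541.8, 395.7]))]
dark_blank [(array([253., 210.]), 0.95, array([ 523.1, -157.3])), (array([356., 290.]), 0.88, array([ 594.4, -462.9])), (array([287., 243.]), 0.65, array([ 538.7, -297.9]))]
rack [(array([219., 193.]), 0.83, array([499.6,  26.5]))]
slot_narrow [(array([236., 174.]), 0.94, array([546.5,  17.8]))]
slot_medium [(array([217., 162.]), 0.67, array([520.6, 104.5])), (array([280., 270.]), 0.27, array([ 492. , -368.3]))]
slot_wide [(array([206., 154.]), 0.9, array([506.4, 160.5]))]
stand [(array([280., 270.]), 0.78, array([ 522.6, -305.9]))]
```

View pics/both.png

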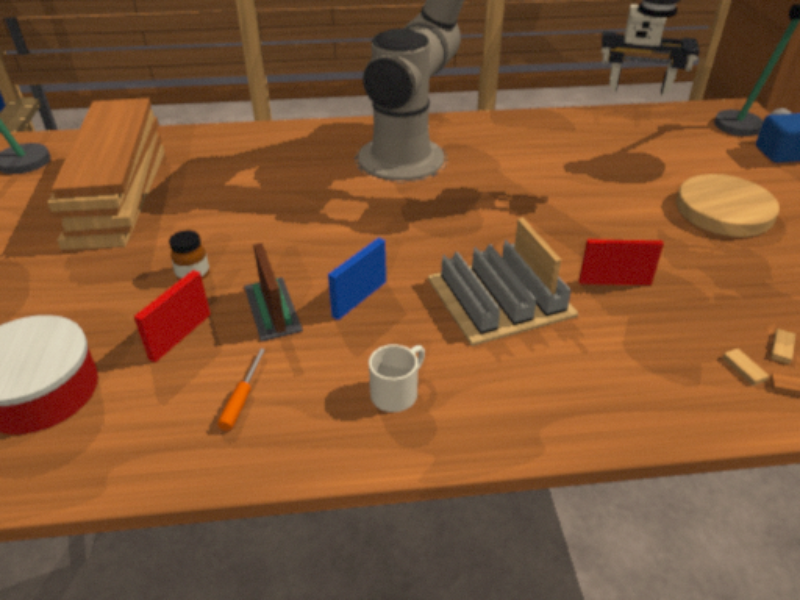

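View pics/side0.png

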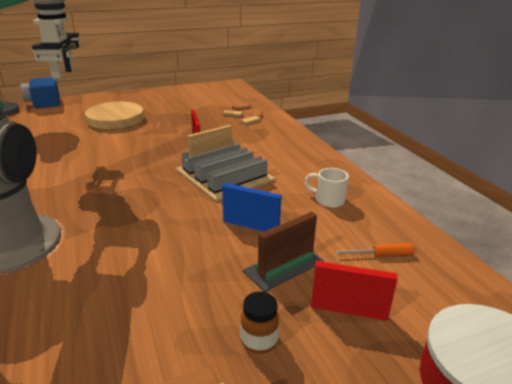

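Maple candidates in the scene view: (346,164) is pale and stands in the wide slot, so it's the one. (395,167) is red, so it's a decoy.
Dark candidates: (174,181) is brown and stands in the green-cleated stand, so it's the one. (231,175) is blue and (112,202) is red, both decoys.
Slots from +y to -y are wide, medium, narrow. Next I'll confirm with one crop and triangulate.

Run:
```python
from h import *
np.set_printoptions(precision=2,suppress=True)
s=viewer.capture('scene');d=viewer.capture('side');w=viewer.capture('wrist')
def tri(a,b):
    o1,d1=ray(s,a);o2,d2=ray(d,b)
    k=np.linalg.lstsq(np.c_[d1,-d2],o2-o1,rcond=None)[0]
    return (o1+k[0]*d1+o2+k[1]*d2)/2, np.linalg.norm(o1+k[0]*d1-o2-k[1]*d2)
for n,a,b in [('maple',(346,164),(212,142)),('dark',(174,181),(287,243)),('nar',(302,187),(236,174)),('med',(322,181),(217,162)),('wide',(345,182),(206,154)),('blue',(231,175),(253,210)),('redm',(395,167),(195,124))]: print(n,*tri(a,b))
from scipy.spatial.transform import Rotation as R
o=bot.get_obs();print(o['tool_pos'],o['tcp_rot'])
Rt=R.from_euler('xyz',o['tcp_rot']).as_matrix();T=np.array(w['T'])
print(w['fov_y'],Rt,'\ncam in tool',Rt.T@(T[:3,3]-o['tool_pos']),'\n',Rt.T@T[:3,:3])
f=s['frame'];save('crop1.png',np.hstack([cv2.resize(f[130:230,140:270],(390,300),interpolation=cv2.INTER_CUBIC),cv2.resize(f[120:220,270:400],(390,300),interpolation=cv2.INTER_CUBIC)]))
```

```text
maple [538.67 202.96  77.54] 0.27923542909923865
dark [ 542.12 -289.19   58.79] 4.793670437186683
nar [567.08  73.59  29.33] 4.244006686557211
med [539.41 141.65  32.1 ] 20.03790225794451
wide [531.66 216.1   21.02] 29.63288313388064
blue [ 528.26 -131.63   51.17] 12.987280378138715
redm [536.55 357.09  65.81] 23.131234553953483
[171.49 496.22 226.74] [ 3.14 -0.    2.81]
63.92327210664792 [[-0.95  0.33  0.  ]
 [ 0.33  0.95  0.  ]
 [ 0.    0.   -1.  ]] 
cam in tool [  78.63    0.47 -157.1 ] 
 [[-0.   -0.96 -0.29]
 [ 1.   -0.   -0.  ]
 [ 0.   -0.29  0.96]]
```

View pics/crop1.png

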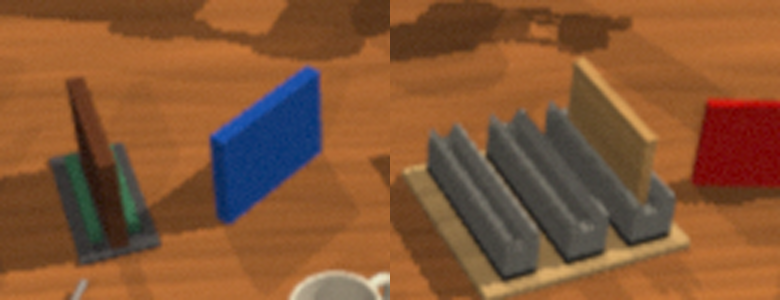

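The crop confirms it: the brown board stands between the green cleats, and the pale board is in the leftmost (wide) slot. I'm moving above the rack for a wrist view.

```bash
python3 -m handwheel '-0.4 -0.17 -0.03 0 0 0 1;-0.77 -0.34 -0.05 0 0 0 1;-0.96 -0.43 -0.07 0 0 0 1' >/dev/null
python3 -m handwheel '-0.38 -0.17 -0.03 0 0 0 1;-0.77 -0.34 -0.05 0 0 0 1;-0.96 -0.43 -0.07 0 0 0 1'
python3 -m handwheel '-0.38 -0.17 -0.03 0 0 0 1;-0.77 -0.34 -0.05 0 0 0 1;-0.96 -0.43 -0.07 0 0 0 1'>/dev/null
python3 -m handwheel '-0.38 -0.17 -0.03 0 0 0 1;-0.77 -0.34 -0.05 0 0 0 1;-0.96 -0.43 -0.07 0 0 0 1'>/dev/null
python3 -m handwheel '-0.38 -0.17 -0.03 0 0 -0.03 1;-0.77 -0.34 -0.05 0 0 -0.07 1;-0.96 -0.43 -0.07 0 0 -0.11 1;-0.96 -0.43 -0.07 0 0 -0.15 1;-0.96 -0.43 -0.07 0 0 -0.172 1;-0.96 -0.43 -0.07 0 0 -0.172 1;-0.96 -0.43 -0.07 0 0 -0.172 1'
cat >> h.py <<'E'
from scipy.spatial.transform import Rotation as R
np.set_printoptions(precision=2,suppress=True)
E
python3 - <<'E'
from h import *
w=viewer.capture('wrist'); save('w1.png',cv2.resize(w['frame'],(800,600)))
for t in('maple_blank','rack','slot_narrow','slot_medium','slot_wide'):
    for r in viewer.cut_out(t,w)[:2]:
        c,sz,a=cv2.minAreaRect(np.argwhere(r['pixels'])[:,::-1].astype(np.float32)); b=cv2.boxPoints((c,sz,a))
        z={'rack':10,'maple_blank':118}.get(t,63)
        print(t,round(r['score'],2),np.round(r['centre']),'box',np.round(b).tolist(),[at(w,q,z)[:2].round(1).tolist() for q in b])
E
```

```text
time: 1.45
tool_pos: [327.3, 349.8, 241.0]
tcp_rot: [-3.142, 0.001, 2.807]
contact_force: [1.0, -0.5, 0.3]
grip_width: 92.0
finger_force: 0.0
time: 2.53
tool_pos: [554.9, 136.2, 261.6]
tcp_rot: [3.141, -0.0, -2.937]
contact_force: [-0.4, -0.2, 0.4]
grip_width: 91.4
finger_force: 0.0
maple_blank 0.93 [444. 191.] box [[371.0, 170.0], [376.0, 156.0], [516.0, 208.0], [511.0, 222.0]] [[521.1, 244.0], [506.4, 244.8], [529.0, 403.0], [544.8, 404.5]]
maple_blank 0.62 [318. 163.] box [[303.0, 99.0], [327.0, 99.0], [327.0, 234.0], [303.0, 234.0]] [[468.7, 161.1], [464.2, 183.1], [596.9, 219.5], [602.0, 194.5]]
rack 0.73 [235. 141.] box [[168.0, 84.0], [336.0, 74.0], [345.0, 221.0], [176.0, 230.0]] [[482.1, 4.6], [428.3, 208.9], [614.7, 274.0], [678.3, 40.2]]
slot_narrow 0.8 [202. 158.] box [[175.0, 92.0], [211.0, 89.0], [226.0, 234.0], [190.0, 238.0]] [[488.5, 29.1], [476.9, 67.0], [644.6, 112.5], [658.6, 69.1]]
slot_narrow 0.49 [299. 149.] box [[289.0, 83.0], [331.0, 83.0], [331.0, 231.0], [289.0, 231.0]] [[453.9, 149.4], [444.6, 194.2], [613.6, 241.3], [624.3, 189.7]]
slot_medium 0.69 [256. 155.] box [[232.0, 89.0], [268.0, 86.0], [279.0, 232.0], [244.0, 235.0]] [[472.7, 90.0], [462.0, 127.5], [628.7, 177.9], [641.4, 135.0]]
slot_wide 0.75 [299. 145.] box [[288.0, 231.0], [288.0, 84.0], [332.0, 84.0], [332.0, 231.0]] [[624.6, 188.5], [455.1, 148.6], [445.4, 195.6], [613.4, 242.5]]
```

View pics/w1.png

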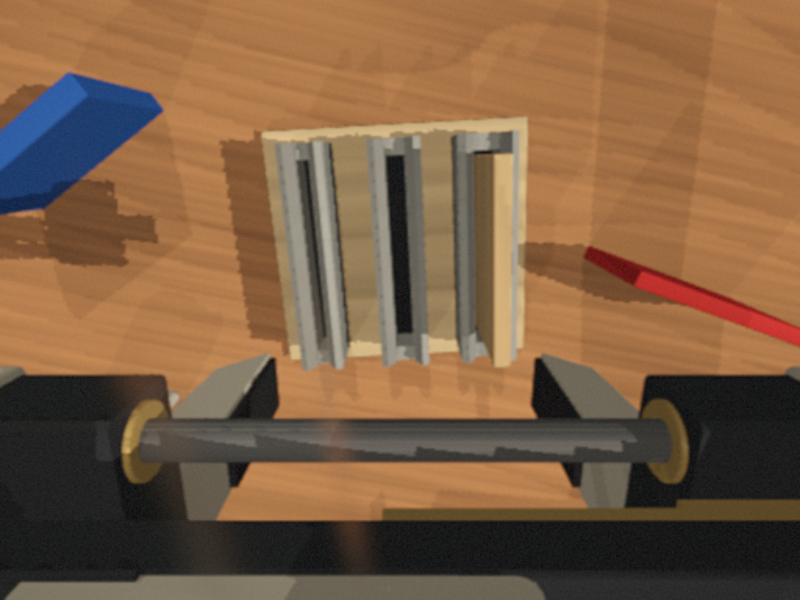

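The wrist view shows, left to right, the narrow slot, the medium slot (empty, black floor near (400,240) in the 800 px view) and the wide slot with the maple's top edge at about (503,152) to (502,366). The red decoy is at the right and the blue one at the left. Next I'll fit the rack and maple poses.

```bash
cat >> h.py <<'E'
from scipy.optimize import least_squares
def fitpose(p,local,px,z,x0):
    "pose x,y,yaw of points local (x,y) at heights z seen at px"
    def W(q): c,s=np.cos(q[2]),np.sin(q[2]); return [[q[0]+c*a-s*b,q[1]+s*a+c*b,h] for (a,b),h in zip(local,z)]
    r=least_squares(lambda q:np.ravel([proj(p,X)-u for X,u in zip(W(q),px)]),x0,x_scale=[10,10,.05])
    return r.x, r.fun.reshape(-1,2)
E
python3 - <<'E'
from h import *
w=viewer.capture('wrist')
k=512/800
q,f=fitpose(w,[(-100,-107.5),(-100,107.5),(100,-107.5)],np.array([(263,132),(527,118),(290,357)])*k,[10]*3,[550,138,.21]);print('rack',q,f)
# medium rim outlines: outer ends of slot_medium (40 wide,176 long) at z 63
m,f=fitpose(w,[(-88,-20),(-88,20),(88,-20),(88,20)],np.array([(368,138),(419,136),(384,365),(428,362)])*k,[63]*4,[550,138,.21]);print('med',m,f)
n,f=fitpose(w,[(-70,-6),(-70,6),(70,6),(70,-6)],np.array([(495,152),(513,152),(509,366),(494,366)])*k,[118]*4,[539,203,.21]);print('maple',n,f)
g=cv2.resize(w['frame'][70:250,160:350],(760,600)[::1],interpolation=cv2.INTER_CUBIC)
save('w1c.png',g)
o=bot.get_obs();print(o['tool_pos'],o['tcp_rot'])
E
```

```text
rack [552.3  133.14   0.25] [[-1.28 -0.94]
 [ 1.58 -0.29]
 [-0.37  1.94]]
med [550.92 132.94   0.26] [[-1.98 -0.73]
 [ 1.86 -1.44]
 [-1.72  1.29]
 [ 1.85  1.72]]
maple [530.95 196.28   0.25] [[-0.67  0.07]
 [ 0.69 -0.56]
 [ 0.83  0.09]
 [-0.86  0.57]]
[554.82 136.44 261.86] [ 3.14  0.   -2.93]
```

View pics/w1c.png

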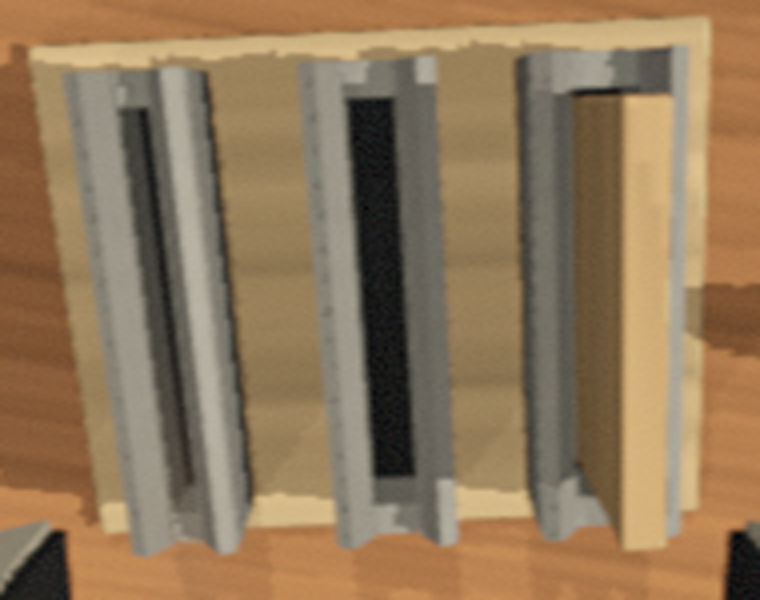

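Run:
```python
from h import *
w=viewer.capture('wrist')
C=lambda u:np.array([160+u[0]/4,70+u[1]/(600/180)])
def seg(n,a,b,z):
    A,B=at(w,C(a),z),at(w,C(b),z);d=B-A;print(n,(A+B)[:2]/2,'len',np.linalg.norm(d),'yaw',np.arctan2(d[1],d[0]))
seg('medium floor',(368.5,100),(394,477),18)
seg('medium rim',(370,60),(398,545),63)
seg('maple top',(648,95),(645,548),118)
seg('narrow rim',(137,70),(190,552),63)
seg('wide rim',(604,52),(608,538),63)
seg('maple top L edge',(624,95),(624,548),118)
seg('maple top R edge',(672,95),(666,548),118)
seg('base top edge',(30,50),(708,18),10)
print(at(w,np.array([587,250])*.64,100), at(w,np.array([587,250])*.64,70))
o=bot.get_obs();Rt=R.from_euler('xyz',o['tcp_rot']).as_matrix()
for X in((533,197),(551,133)): print(Rt.T@(np.array([*X,75])-o['tool_pos']))
```

```text
medium floor [552.51 131.93] len 150.5756020710548 yaw 0.25926245405294884
medium rim [551.18 133.1 ] len 173.60166269756988 yaw 0.25154942062958063
maple top [531.52 196.27] len 138.52563437834422 yaw 0.25988085160977964
narrow rim [567.44  70.3 ] len 173.33052742056745 yaw 0.24284479225007433
wide rim [535.22 196.1 ] len 173.28325077348217 yaw 0.26262491826115586
maple top L edge [532.67 190.79] len 138.52967726888906 yaw 0.26004806530271873
maple top R edge [530.37 201.75] len 138.52159557498248 yaw 0.2597136417514102
base top edge [456.62 107.42] len 212.3441944145006 yaw 1.8307083321396893
[511.84 253.18 100.  ] [515.02 265.58  70.  ]
[  8.94  63.81 186.82]
[  4.51  -2.53 186.82]
```

```bash
python3 -m handwheel '0.05 0.32 0 0 0 -0.0143 0.1;0.1 0.635 0.2 0 0 -0.0143 0.1;0.1 0.635 0.6 0 0 -0.0143 0.1;0.1 0.635 0.9 0 0 -0.0143 0.1;0.1 0.635 0.9 0 0 -0.0143 0.1;0.1 0.635 0.9 0 0 -0.0143 0.1'
python3 - <<'E'
from h import *
w=viewer.capture('wrist'); save('w2.png',cv2.resize(w['frame'],(800,600)))
o=bot.get_obs();Rt=R.from_euler('xyz',o['tcp_rot']).as_matrix()
print(o['tool_pos'],o['tcp_rot'],'grasp px@800',proj(w,o['tool_pos']+Rt[:,2]*40)/.64)
E
```

```text
time: 3.43
tool_pos: [531.4, 196.3, 171.1]
tcp_rot: [3.141, -0.003, -2.889]
contact_force: [-0.9, 0.1, 1.6]
grip_width: 56.3
finger_force: 0.0
[532.77 196.31 172.92] [-3.14  0.   -2.89] grasp px@800 [402.14 346.97]
```

View pics/w2.png

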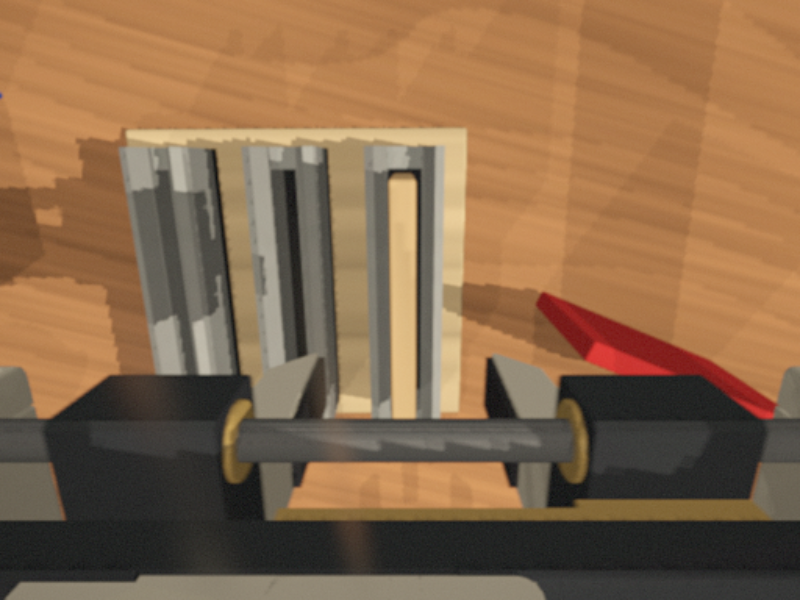

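The maple's top edge runs at column 403, matching the projected tool axis at 402, and it is parallel to it and clear of the decoys. I'll descend and grip.

```bash
python3 -m handwheel '0 0 0.35 0 0 0 0.1;0 0 0.7 0 0 0 0.1;0 0 0.93 0 0 0 0.1;0 0 0.93 0 0 0 0.1;0 0 0.93 0 0 0 -1;0 0 0.93 0 0 0 -1;0 0 0.93 0 0 0 -1;0 0 0.93 0 0 0 -1'
python3 -m handwheel '0 0 0 0 0 0 -1;0 0 0 0 0 0 -1;0 0 0 0 0 0 -1;0 0 0 0 0 0 -1'
```

```text
time: 4.15
tool_pos: [533.4, 196.5, 81.0]
tcp_rot: [-3.142, 0.004, -2.889]
contact_force: [-0.1, -0.7, -0.0]
grip_width: 28.2
finger_force: 0.0
time: 4.48
tool_pos: [532.3, 196.4, 79.4]
tcp_rot: [3.142, 0.001, -2.889]
contact_force: [-1.4, -1.3, 4.5]
grip_width: 12.0
finger_force: 30.0
```

```bash
python3 -m handwheel '0 0 -0.15 0 0 0 -1;0 0 -0.4 0 0 0 -1;0 0 -0.7 0 0 0 -1;0 0 -0.7 0 0 0 -1'
python3 -m handwheel '-0.01 -0.2 0 0 0 0 -1;-0.02 -0.45 0 0 0 0 -1;-0.03 -0.675 0 0 0 0 -1;-0.03 -0.675 0 0 0 0 -1;-0.03 -0.675 0 0 0 0 -1'
python3 - <<'E'
from h import *
w=viewer.capture('wrist');s=viewer.capture('scene')
save('w3.png',np.vstack([cv2.resize(w['frame'][60:280,:],(700,300)),cv2.resize(s['frame'][110:220,240:420],(491,300),interpolation=cv2.INTER_CUBIC).copy() if 0 else cv2.resize(s['frame'][120:220,230:463],(700,300),interpolation=cv2.INTER_CUBIC)]))
E
```

```text
time: 4.82
tool_pos: [534.8, 197.0, 154.0]
tcp_rot: [-3.141, 0.009, -2.889]
contact_force: [1.6, -0.2, 0.1]
grip_width: 11.6
finger_force: 30.0
time: 5.23
tool_pos: [551.7, 130.8, 148.1]
tcp_rot: [3.141, -0.001, -2.891]
contact_force: [0.0, 1.0, -1.3]
grip_width: 12.1
finger_force: 30.0
```

View pics/w3.png

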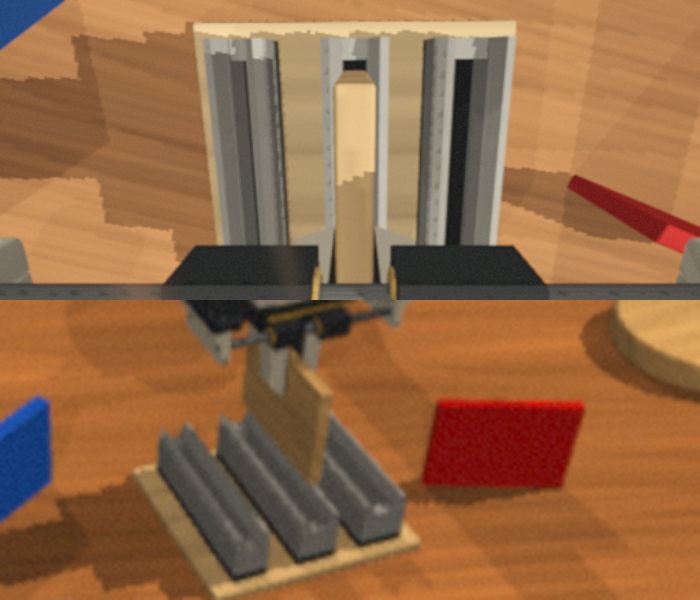

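The maple is centred over the medium slot: blank at column 355, slot edges at 324 and 388. I'll lower it.

```bash
python3 -m handwheel '0 0 0.2 0 0 0 -1;0 0 0.3 0 0 0 -1;0 0 0.37 0 0 0 -1;0 0 0.44 0 0 0 -1;0 0 0.5 0 0 0 -1;0 0 0.5 0 0 0 -1'
python3 -m handwheel '0 0 0.05 0 0 0 -1;0 0 0.1 0 0 0 -1;0 0 0.15 0 0 0 -1;0 0 0.18 0 0 0 -1;0 0 0.18 0 0 0 -1;0 0 0.18 0 0 0 -1'
```

```text
time: 5.83
tool_pos: [551.1, 131.9, 97.5]
tcp_rot: [3.141, -0.002, -2.889]
contact_force: [0.6, 0.1, -1.1]
grip_width: 11.8
finger_force: 30.0
time: 6.33
tool_pos: [551.8, 131.7, 80.6]
tcp_rot: [3.141, -0.0, -2.889]
contact_force: [-0.5, 0.7, -0.9]
grip_width: 12.0
finger_force: 30.0
```

```bash
python3 -m handwheel '0 0 0.01 0 0 0 -1;0 0 0.02 0 0 0 -1;0 0 0.02 0 0 0 -1;0 0 0.02 0 0 0 -1'
```

```text
time: 6.67
tool_pos: [552.1, 131.7, 79.4]
tcp_rot: [-3.141, 0.001, -2.889]
contact_force: [-0.8, 0.3, 5.0]
grip_width: 12.0
finger_force: 30.0
```

Floor contact is confirmed at 5 N, with the TCP height the same as at pick-up. I'll release, lift and travel to the stand.

```bash
python3 -m handwheel '0 0 0 0 0 0 0;0 0 0 0 0 0 0.1;0 0 0 0 0 0 0.1;0 0 0 0 0 0 0.1;0 0 -0.2 0 0 0 0.1;0 0 -0.5 0 0 0 0.1;0 0 -0.8 0 0 0 0.1;0 0 -1 0 0 0 0.1'
python3 -m handwheel '0 0 -0.35 0 0 0 0.1;0.1 -0.35 -0.7 0 0 0 0.1;0.2 -0.7 -0.7 0 0 0 0.1;0.28 -1 -0.7 0 0 0 0.1'
python3 -m handwheel '0.1 -0.35 0 0 0 0 0.1;0.2 -0.7 0 0 0 0 0.1;0.28 -1 0 0 0 0 0.1' >/dev/null
python3 -m handwheel '0.1 -0.35 0 0 0 0 0.5;0.2 -0.7 0 0 0 0 0.5;0.28 -1 0 0 0 0 0.5' >/dev/null
python3 -m handwheel '0.1 -0.35 0 0 0 0 0.5;0.2 -0.7 0 0 0 0 0.5;0.28 -1 0 0 0 0 0.5;0.28 -1.0 0 0 0 0 0.5'
python3 - <<'E'
from h import *
w=viewer.capture('wrist');s=viewer.capture('scene')
save('w4.png',np.hstack([cv2.resize(w['frame'][:300],(500,293)),cv2.resize(s['frame'][120:230,270:380],(293,293),interpolation=cv2.INTER_CUBIC)]))
save('w4raw.png',w['frame'])
for t in('dark_blank','stand'):
    for r in viewer.cut_out(t,w)[:3]:
        c,sz,a=cv2.minAreaRect(np.argwhere(r['pixels'])[:,::-1].astype(np.float32)); b=cv2.boxPoints((c,sz,a))
        print(t,round(r['score'],2),np.round(r['centre']),b.round().tolist(),[at(w,q,106 if t[0]=='d' else 6)[:2].round(1).tolist() for q in b])
E
```

```text
time: 7.33
tool_pos: [552.5, 131.8, 181.3]
tcp_rot: [-3.141, 0.003, -2.889]
contact_force: [1.4, 0.8, 0.1]
grip_width: 50.1
finger_force: 0.0
time: 7.67
tool_pos: [550.6, 26.4, 251.7]
tcp_rot: [-3.139, 0.005, -2.887]
contact_force: [-0.3, -0.4, -0.8]
grip_width: 50.6
finger_force: 0.0
time: 8.5
tool_pos: [542.3, -289.4, 247.7]
tcp_rot: [-3.14, -0.001, -2.894]
contact_force: [-0.9, -0.2, -0.5]
grip_width: 68.8
finger_force: 0.0
dark_blank 0.66 [253. 172.] [[246.0, 108.0], [263.0, 108.0], [263.0, 243.0], [246.0, 243.0]] [[476.0, -318.1], [472.1, -302.6], [606.6, -268.2], [611.0, -285.8]]
dark_blank 0.64 [396. 188.] [[324.0, 199.0], [450.0, 129.0], [475.0, 173.0], [349.0, 243.0]] [[543.6, -219.6], [447.4, -124.7], [481.3, -83.3], [584.2, -179.5]]
dark_blank 0.59 [110. 180.] [[43.0, 223.0], [156.0, 120.0], [174.0, 141.0], [62.0, 243.0]] [[640.5, -496.9], [507.8, -398.6], [522.5, -378.1], [659.6, -476.3]]
stand 0.75 [264. 148.] [[226.0, 94.0], [285.0, 94.0], [285.0, 214.0], [226.0, 214.0]] [[469.0, -349.6], [451.2, -278.9], [603.4, -236.6], [623.4, -315.7]]
```

View pics/w4.png

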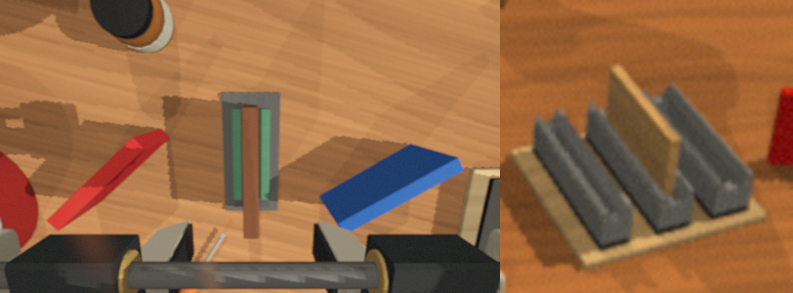

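The maple stands in the medium slot. The dark blank is directly ahead (column ~256, rows 108–243), parallel to the tool axis, with the blue decoy at the right and the red one at the left.

Run:
```python
from h import *
w=viewer.capture('wrist');f=w['frame'].astype(int)
for r in (112,130,150,170,190,210,230,238): print(r,[tuple(f[r,c]) [0:1][0].item() for c in range(238,274)])
r=[x for x in viewer.cut_out('dark_blank',w) if abs(x['centre'][0]-254)<15][0]['pixels']
ends=[]
for y in range(110,242,20): c=np.flatnonzero(r[y]);print(y,c.min(),c.max())
A,B=at(w,(256,108.5),106),at(w,(256.3,243),106);print((A+B)/2,np.linalg.norm(B-A),np.arctan2(*(B-A)[1::-1]))
o=bot.get_obs();print(o['tool_pos'],o['tcp_rot'][2]);Rt=R.from_euler('xyz',o['tcp_rot']).as_matrix();print(Rt.T@((A+B)/2-o['tool_pos']))
```

```text
112 [69, 84, 110, 129, 137, 138, 139, 140, 138, 139, 142, 139, 142, 139, 142, 141, 140, 139, 139, 112, 76, 71, 67, 73, 89, 97, 100, 96, 97, 99, 104, 101, 101, 106, 110, 109]
130 [70, 77, 100, 129, 133, 131, 131, 134, 139, 135, 141, 142, 141, 145, 143, 143, 144, 143, 143, 115, 80, 68, 65, 72, 93, 103, 99, 102, 100, 103, 102, 105, 107, 109, 111, 112]
150 [70, 75, 89, 124, 134, 137, 136, 132, 133, 132, 135, 140, 143, 145, 145, 145, 143, 147, 143, 119, 79, 64, 64, 74, 93, 97, 100, 103, 104, 101, 105, 104, 109, 111, 112, 113]
170 [73, 74, 78, 108, 133, 137, 138, 136, 136, 136, 134, 135, 134, 137, 145, 143, 148, 145, 145, 130, 94, 68, 61, 74, 93, 99, 100, 99, 102, 101, 104, 103, 108, 111, 112, 111]
190 [71, 70, 71, 101, 126, 143, 140, 136, 137, 136, 138, 138, 138, 139, 142, 147, 145, 149, 148, 134, 98, 68, 60, 74, 92, 97, 103, 100, 103, 101, 103, 87, 77, 76, 76, 76]
210 [110, 108, 110, 108, 120, 138, 141, 138, 140, 138, 139, 138, 138, 140, 135, 135, 141, 143, 147, 141, 121, 101, 102, 104, 110, 109, 113, 112, 115, 115, 116, 117, 115, 116, 116, 116]
230 [193, 195, 195, 189, 160, 136, 140, 142, 141, 140, 138, 138, 136, 137, 136, 139, 138, 145, 147, 152, 169, 181, 187, 193, 199, 201, 203, 200, 203, 203, 203, 204, 204, 204, 203, 204]
238 [215, 214, 214, 212, 178, 141, 139, 140, 143, 141, 141, 139, 139, 139, 138, 140, 138, 142, 146, 156, 172, 181, 181, 181, 188, 193, 193, 192, 193, 189, 191, 194, 192, 193, 194, 195]
110 238 257
130 240 257
150 240 257
170 240 258
190 241 258
210 241 258
230 241 257
[ 542.49 -284.99  106.  ] 138.75185872333998 0.25187850821467234
[ 543.53 -282.31  248.86] -2.887562066224949
[  1.71  -2.38 142.86]
```

Run:
```python
from h import *
w=viewer.capture('wrist')
A,B=at(w,(249.0,112),106),at(w,(250.2,238),106);A2,B2=at(w,(249,108.5),106),at(w,(250.2,243),106)
m=(A2+B2)/2;print(m,np.arctan2(*(B-A)[1::-1]))
o=bot.get_obs();print(o['tool_pos'],o['tcp_rot'][2]+np.pi);Rt=R.from_euler('xyz',o['tcp_rot']).as_matrix();print(Rt.T@(m-o['tool_pos']))
```

```text
[ 544.54 -290.93  106.  ] 0.25402204977098836
[ 543.59 -282.31  248.95] 0.25424724142667543
[  1.28  -8.59 142.95]
```

```bash
python3 -m handwheel '0.01 -0.086 0.1 0 0 0 0.1;0.01 -0.086 0.45 0 0 0 0.1;0.01 -0.086 0.8 0 0 0 0.1;0.01 -0.086 0.8 0 0 0 0.1;0.01 -0.086 0.8 0 0 0 0.1'
python3 - <<'E'
from h import *
w=viewer.capture('wrist');f=w['frame'].astype(int)
o=bot.get_obs();Rt=R.from_euler('xyz',o['tcp_rot']).as_matrix()
r=max([x for x in viewer.cut_out('dark_blank',w) if abs(x['centre'][0]-256)<40],key=lambda x:x['score'])['pixels']
for y in range(120,265,20):
    c=np.flatnonzero(r[y]); print(y,c.min() if len(c) else 0,c.max() if len(c) else 0)
for d in(-50,0,50): print(proj(w,np.r_[(o['tool_pos']+Rt[:,0]*d)[:2],106]))
print(o['tool_pos'],o['grip_width'])
E
```

```text
time: 9.27
tool_pos: [543.7, -291.5, 167.1]
tcp_rot: [3.138, -0.003, -2.889]
contact_force: [0.2, 0.4, 0.9]
grip_width: 50.7
finger_force: 0.0
120 244 268
140 245 267
160 244 267
180 245 267
200 246 267
220 246 267
240 246 267
260 248 267
[256.32 269.08]
[256.12 210.12]
[255.9  143.45]
[ 544.87 -292.37  169.34] 50.58496814115713
```

The blank spans columns 246–267, with the tool axis at 256, so it's centred. I'll descend and grip.

```bash
python3 -m handwheel '0 0 0.35 0 0 0 0.1;0 0 0.7 0 0 0 0.1;0 0 0.99 0 0 0 0.1;0 0 0.99 0 0 0 0.1;0 0 0.99 0 0 0 -1;0 0 0.99 0 0 0 -1;0 0 0.99 0 0 0 -1;0 0 0.99 0 0 0 -1'
python3 -m handwheel '0 0 0 0 0 0 -1;0 0 0 0 0 0 -1;0 0 0 0 0 0 -1;0 0 0 0 0 0 -1;0 0 0 0 0 0 -1'
python3 -m handwheel '0 0 -0.15 0 0 0 -1;0 0 -0.4 0 0 0 -1;0 0 -0.7 0 0 0 -1;0 0 -1 0 0 0 -1;0 0 -1 0 0 0 -1'
python3 -m handwheel '0 0 -0.3 0 0 0 -1;0 0 -0.6 0 0 0 -1;0 0 -0.6 0 0 0 -1'
```

```text
time: 10.03
tool_pos: [545.8, -293.0, 72.4]
tcp_rot: [-3.138, 0.003, -2.889]
contact_force: [-0.4, -0.1, 0.5]
grip_width: 28.1
finger_force: 0.0
time: 10.45
tool_pos: [545.0, -292.5, 71.0]
tcp_rot: [-3.14, 0.001, -2.889]
contact_force: [-0.7, 1.5, 6.7]
grip_width: 17.0
finger_force: 30.0
time: 10.87
tool_pos: [546.9, -293.9, 176.2]
tcp_rot: [-3.134, 0.007, -2.889]
contact_force: [1.5, -1.4, -1.2]
grip_width: 16.4
finger_force: 30.0
time: 11.12
tool_pos: [546.3, -293.5, 235.4]
tcp_rot: [-3.134, 0.006, -2.889]
contact_force: [0.7, 0.2, -1.1]
grip_width: 16.8
finger_force: 30.0
```

```bash
python3 -m handwheel '-0.06 0.25 0 0 0 0 -1;-0.14 0.6 0 0 0 0 -1;-0.228 0.954 0 0 0 0 -1'>/dev/null
python3 -m handwheel '-0.08 0.33 0 0 0 0 -1;-0.15 0.65 0 0 0 0 -1;-0.228 0.954 0 0 0 0 -1'>/dev/null
python3 -m handwheel '-0.08 0.33 0 0 0 0 -1;-0.15 0.65 0 0 0 0 -1;-0.228 0.954 0 0 0 0 -1'>/dev/null
python3 -m handwheel '-0.08 0.33 0 0 0 0 -1;-0.15 0.65 0 0 0 0 -1;-0.228 0.954 0 0 0 0 -1'>/dev/null
python3 -m handwheel '-0.08 0.33 0 0 0 0 -1;-0.16 0.65 0 0 0 0 -1;-0.21 0.88 0 0 0 0 -1;-0.228 0.954 0 0 0 0 -1;-0.228 0.954 0 0 0 0 -1;-0.228 0.954 0 0 0 0 -1'
python3 -m handwheel '0 0 0.3 0 0 0 -1;0 0 0.6 0 0 0 -1;0 0 0.74 0 0 0 -1;0 0 0.74 0 0 0 -1;0 0 0.74 0 0 0 -1;0 0 0.74 0 0 0 -1'
python3 - <<'E'
from h import *
w=viewer.capture('wrist');s=viewer.capture('scene');o=bot.get_obs();print(o['tool_pos'],o['tcp_rot'])
save('w5.png',np.vstack([cv2.resize(w['frame'][60:280,:],(700,300)),cv2.resize(s['frame'][120:220,230:463],(700,300),interpolation=cv2.INTER_CUBIC)]))
E
```

```text
time: 12.62
tool_pos: [535.4, 197.6, 228.9]
tcp_rot: [-3.141, -0.001, -2.888]
contact_force: [-0.7, -0.3, -1.8]
grip_width: 16.8
finger_force: 30.0
time: 13.12
tool_pos: [536.8, 197.3, 157.0]
tcp_rot: [-3.141, 0.002, -2.89]
contact_force: [0.2, -0.2, -1.8]
grip_width: 17.1
finger_force: 30.0
[536.74 197.85 157.39] [-3.14  0.   -2.89]
```

View pics/w5.png

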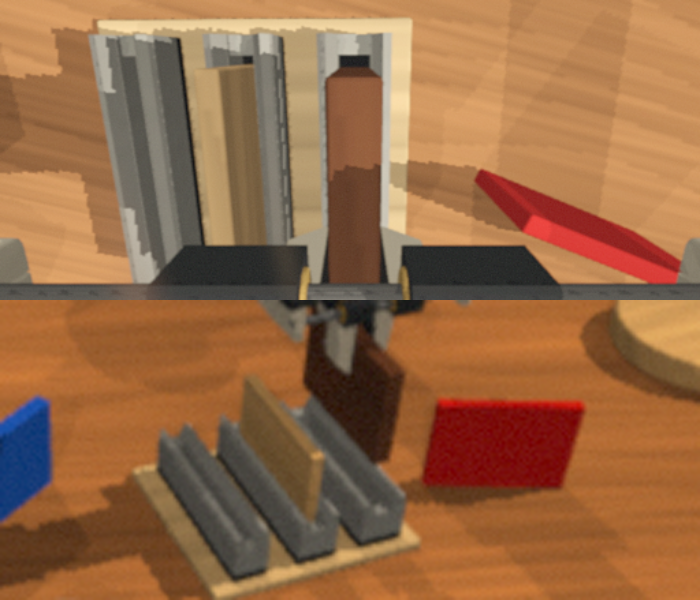

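The dark blank is centred over the wide slot: blank at ~355, slot edges at 319 and 392. I'll lower it in stages.

```bash
python3 -m handwheel '0 0 0.2 0 0 0 -1;0 0 0.3 0 0 0 -1;0 0 0.37 0 0 0 -1;0 0 0.44 0 0 0 -1;0 0 0.5 0 0 0 -1;0 0 0.5 0 0 0 -1'
python3 -m handwheel '0 0 0.05 0 0 0 -1;0 0 0.1 0 0 0 -1;0 0 0.15 0 0 0 -1;0 0 0.2 0 0 0 -1;0 0 0.24 0 0 0 -1;0 0 0.24 0 0 0 -1;0 0 0.24 0 0 0 -1'
```

```text
time: 13.72
tool_pos: [535.2, 198.0, 104.7]
tcp_rot: [3.141, -0.002, -2.889]
contact_force: [0.2, -0.8, -2.3]
grip_width: 16.8
finger_force: 30.0
time: 14.3
tool_pos: [535.7, 198.2, 82.7]
tcp_rot: [3.142, 0.001, -2.889]
contact_force: [-3.1, -1.3, 8.1]
grip_width: 16.9
finger_force: 30.0
```

Floor contact came at 82.7 mm against the expected 83. I'll release and retreat.

```bash
python3 -m handwheel '0 0 0 0 0 0 0;0 0 0 0 0 0 0.1;0 0 0 0 0 0 0.1;0 0 0 0 0 0 0.1;0 0 -0.2 0 0 0 0.1;0 0 -0.5 0 0 0 0.1;0 0 -0.8 0 0 0 0.1;0 0 -1 0 0 0 0.1'
python3 -m handwheel '0 0 -0.4 0 0 0 0.1;0 0 -0.8 0 0 0 0.1;0 0 -0.8 0 0 0 0.1;0 0 -0.8 0 0 0 0.1'
python3 - <<'E'
from h import *
w=viewer.capture('wrist');s=viewer.capture('scene');d=viewer.capture('side')
a=cv2.resize(w['frame'][60:240,:],(700,246));b=cv2.resize(s['frame'][110:230,90:410],(700,262));
save('w6.png',np.vstack([np.hstack([a]),cv2.resize(s['frame'][130:220,270:410],(700,350)) ])[:600])
E
```

```text
time: 14.97
tool_pos: [536.5, 198.3, 184.3]
tcp_rot: [-3.142, 0.003, -2.889]
contact_force: [0.9, 1.0, 0.8]
grip_width: 50.6
finger_force: 0.0
time: 15.3
tool_pos: [536.8, 198.4, 264.3]
tcp_rot: [-3.141, 0.006, -2.889]
contact_force: [1.0, 0.7, -1.0]
grip_width: 50.4
finger_force: 0.0
```

View pics/w6.png

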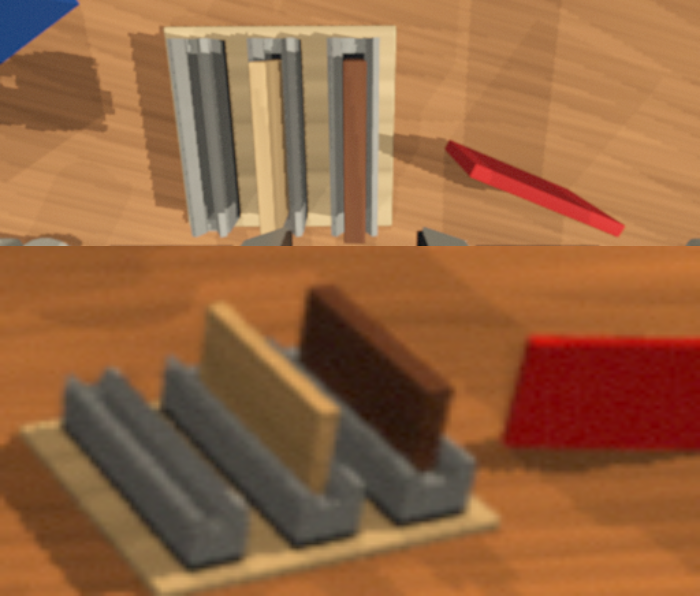

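Both blanks stand upright and released at equal height, maple in the medium slot (column ~265) and dark in the wide slot (~355). I'm handing it in.

```bash
python3 -c "
from plant import bot
print(bot.close_job())"
```

```text
the job is handed in; nothing more can be done
None
```

The maple blank is now in the medium slot and the dark blank in the wide slot, both on the slot floor and released; I handed the job in at about 15.5 s on the robot's clock, and no verdict came back.

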